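# Lock the board carriage of a test console with its pin and switch on

## Robot

A 6-joint arm with a two-finger parallel gripper is mounted at the origin on the work surface. World frame = base frame: x ahead of the robot, y to its left, z up, the work surface at z = 0. Lengths are in m, angles in rad, forces in N, time in s.
With the tool pointing down it reaches from about 0.35 to 0.775 m from the base axis. Payload 7.3 kg.
Tool frame: the origin (TCP) lies on the front face of the gripper's body, between the roots of the fingers; the fingertips stand ahead of it and the grasp point (between the pads) lies 47 mm ahead of it (finger_overhang is the z of the fingertips in the tool frame, in m); z points along the fingers, y is the line along which they close (so a half turn about z gives the same grasp; the last joint's range is limited). The gripper opens to 92 mm and grips with 3 to 60 N. Pads are 19 mm wide; open, the fingers measure 130 mm over their backs; the gripper's body (75 mm by 190 mm) begins 47 mm behind the grasp point.
Start: joints at [-1.373, 0.342, 1.524, -0, 1.275, -0.146], TCP at [0.177, -0.494, 0.292] pointing down, gripper open.
Joint ranges: [-2.53, 2.53], [-0.77, 2.02], [0.04, 2.7], [-1, 4.14], [0.28, 2.66], [-3.11, 3.11]. Speed limits (rad/s): [2.57, 2.57, 3.14, 3.14, 3.14, 3.14].

## Interface

Orientations are given as [roll, pitch, yaw] about the fixed x, y, z axes, in that order (R = Rz(yaw) Ry(pitch) Rx(roll)).
In Python, from cell import * gives the robot as it stands. The module is installed in compiled form; this text tells all that it offers.
- The arm moves only by the tool arm_command, never from a script. Its argument "series" is a list of rows, each an object of numbers: "x", "y", "z": the shift along the tool's x, y, z in mm; "rx", "ry", "rz": the turn, a rotation vector about the tool's x, y, z in degrees. A call has 1 to 20 rows; each row is the pose to reach, as a shift and turn from the pose commanded when the call began, along the tool's axes at that moment; what a row does not reach only later rows make up. A row lasts 1/10 s, in which the tool goes at most 50 mm and 8.59 degrees, less where a joint would pass 70% of its speed; a pose out of reach is approached as far as the arm can. A call with a gripper value outside its range is refused whole. "hand" is the finger opening in mm, from 0 to 91.8, set as the call begins (left out, the last holds). The fingers move at their own pace and stop on an object; "squeeze" is the grip in N (left out, the last holds). Time passes only in rows, so rows that repeat a pose let the fingers close. It gives the time, the measured TCP pose, the force, the opening and the grip force at its end, in the units of the state.
- observe(): the state, without advancing time (a new reading comes with each control period).
- read_camera(name): name is "scene" or "top" or "wrist"; returns a dict with "pixels" (384x512x3 uint8, blue, green, red), "K" (3x3 intrinsics, pixels), "rvec" (rotation vector, rad) and "tvec" (3), from world to camera coordinates, as OpenCV has them. Camera axes: x right, y down, z forward; pixel columns grow to the right and rows downward; lengths in m; the calibration is good to about 2 mm. A picture is of the moment at which its call begins. There is no depth.
- hand_in(): hands the job in; it is judged then, once.
Trained networks look in a picture, given as the dict that the camera call returned (one of the last four; its "shot" number tells which), for a name from the list of things; names that differ only in an ending like _2 or _b are one class to them, and where a whole thing is asked for, a point or a joint stands for the part that bears it (a point fixed in the world has none). Each returns a list of dicts, best first, with "confidence" (0 to 1); they miss things now and then, are a little off and sometimes report something else, mostly with a low value. They report only what shows in the picture. A call takes as long as a camera call. They do not tell look-alikes from the thing itself.
- boxes_of(picture, query): "point" ([x, y, z] in m, in world coordinates, good to about 4 mm: the middle of the surface that is visible of it).
- trace(picture, query): "pixels" (384x512 bool, what is visible of it).
- mark_of(picture, query): "point" ([x, y, z] in m, in world coordinates, good to about 4 mm: a listed point, or the origin of a listed thing).
The state is a dict: "time": time; "qpos": joint angles; "qvel": joint speeds; "joint_efforts": joint torques, N m; "tool_pos": TCP position; "tool_rot": TCP orientation; "contact_force": force on the tool from outside, world axes, zero at the start; "torque": the same for the moment, N m; "opening": finger opening in m; "grip_force": force on a finger pad.
Only numpy, scipy, OpenCV 4.12 (cv2) and the standard library are available. Lean on these libraries where they do the work, as an engineer would, in place of code of your own. Each camera call takes 0.05 s, during which the arm holds its last target. There are 200 camera calls.

## Task

Get the orange test console ready and start the test: slide the board carriage by its blue post towards the brass fork until it stops, then push the loose red-handled locking pin through the fork and the carriage's tongue until its collar sits on the fork. With the pin fully home and let go, flip the yellow-tipped toggle switch right over to its other side; leave the spare board, the multimeter and the cleaner bottle where they are.

Things in the scene. Friction and masses are not known exactly. Their poses are not given: they have to be found in the camera images.
- console: Fixed orange console, 310 mm wide (y), 150 mm deep (x). Its deck slopes 28 deg down to the robot: 25 mm high in front, 105 mm at the back. Origin on the table, 65 mm under the deck's middle; x to the back, y along the carriage's travel, z up. A clear probe plate on a bracket at the back overhangs the deck at y 5 to 45 mm, its top 73 mm off the deck.
- clevis: Brass fork fixed on the deck, 44 x 44 mm plus a 10 mm back wall at +x. Origin on the deck, on the hole axis, at console y = 100 mm; z = hole axis, square to the deck (28 deg off vertical, leaning to the robot's side), x up the slope, y the console's y. Lower lug z 10 to 22 mm, upper lug z 38 to 50 mm, each with a 16 mm hole; the gap takes the tongue from -y.
- clevis_mouth (a point): Centre of the upper lug's hole at its top face, 50 mm above the deck along the hole axis.
- carriage_slide (a joint): Position of the board carriage, a slide along the console's +y: 0 (m) is fully out, 0.08 is home against its stop, where the tongue's hole is in line with the fork's holes. It stays where it is left (about 2 N of friction).
- carriage_hole (a point): Centre of the 16 mm hole in the carriage's steel tongue, at the tongue's top face (35 mm above the deck; tongue 10 mm thick, 40 mm wide, reaching 20 mm past the hole).
- carriage_post (a point): Top centre of the carriage's blue post, a round grip 24 mm in diameter and 50 mm tall standing square to the deck (parallel to the fork's z) on the black carriage plate, 135 mm from the tongue's hole towards -y.
- lock_pin: Loose locking pin, 104 mm, 120 g. Origin at the shank's tip, z from tip to handle. Steel shank 12 mm diameter, 0 to 46 mm (first 8 mm tapered to 6 mm), collar 32 mm diameter, 46 to 52 mm, round red handle 24 mm diameter, 52 to 104 mm. Starts upright in its parking block, handle up. Fully home its tip is 4 mm above the deck.
- pin_block: Fixed grey parking block, 70 x 70 x 55 mm, with a 16 mm hole 50 mm deep in the middle of its top. Origin at the centre of its underside.
- switch_box: Fixed orange switch box, 100 x 80 x 30 mm, carrying a black switch base (70 x 50 mm, its top at 55 mm). Origin at the centre of its underside; the lever swings from its -x side over to its +x side.
- test_switch (a joint): Angle of the toggle lever: 0 (rad) leans 0.5 rad to the box's -x (off), 1.0 leans 0.5 rad to its +x (on). It stays where it is left (about 1 N at the tip). The pivot is 52 mm above the table on the box's axis.
- test_switch_tip (a point): Centre of the yellow ball (26 mm) at the end of the switch lever, 70 mm from the pivot.
- spare_board: Loose green circuit board, 90 x 60 x 20 mm, lying behind the console. Origin at the centre of its underside. Leave alone.
- multimeter: Loose yellow multimeter, 150 x 75 x 32 mm, lying on the table behind the console. Leave alone.
- cleaner: Loose white bottle with a blue cap, 60 mm in diameter, 130 mm tall, standing behind the console. Leave alone.
Not all that is in view belongs to the job. What is meant by the switch_box is not green, and is the larger of those in its own colour. What is shaped like the lock_pin but turquoise is not meant.

How it is judged:
By the outcome, as a careful person would: the job done as asked, in the order asked, and still so for the second after the job is handed in, with the robot touching nothing.
It also fails if it takes over 67 s, if anything falls off the work surface, if the arm or the gripper's body presses on something with over 40 N, if the wrist force passes 120 N, or if a joint passes its speed limit or range.

## Working session

There is one attempt and no reset: what is moved stays moved. The work goes in short steps, Python scripts to look and compute and a tool call to move; the robot and the scene stay as the last step left them, time stands still between calls to the robot, and variables do not carry over. Pictures are saved under pics/ and viewed, at most 10 in all, crops included, and the job is handed in when it is done.

Besides the shell and the picture viewer there is one more tool, called after ">>>" as name(argument=value, ...) on one line, values as JSON. arm_command: Moves the arm, as the interface text tells. Its arguments: {"type":"object","properties":{"series":{"type":"array"},"hand":{"type":"number"},"squeeze":{"type":"number"}},"required":["series"]}

```bash
mkdir -p pics
cat > h.py <<'E'
from cell import *
import numpy as np, cv2
from scipy.spatial.transform import Rotation as R
def proj(c,p):
    return cv2.projectPoints(np.array(p,float).reshape(-1,3),np.array(c["rvec"],float),np.array(c["tvec"],float),np.array(c["K"],float),None)[0].reshape(-1,2).round(0).astype(int).tolist()
E
python3 - <<'E'
from h import *
S=read_camera("scene");T=read_camera("top")
cv2.imwrite("pics/s.png",S["pixels"]);cv2.imwrite("pics/t.png",T["pixels"])
for n,c in(("S",S),("T",T)):
  for q in "console clevis clevis_mouth carriage_hole carriage_post lock_pin pin_block switch_box test_switch_tip".split():
    for d in mark_of(c,q):
        print(n,q,np.round(d["point"],3),round(d["confidence"],2),proj(c,d["point"]))
s=observe();print(s["tool_pos"],s["tool_rot"],s["time"])
E
```

```text
S console [ 0.561 -0.006  0.002] 0.83 [[240, 221]]
S clevis [0.577 0.101 0.067] 0.68 [[268, 194]]
S clevis [ 0.799  0.001 -0.002] 0.19 [[294, 259]]
S clevis_mouth [0.548 0.098 0.112] 0.55 [[261, 179]]
S carriage_hole [0.549 0.037 0.1  ] 0.75 [[247, 189]]
S carriage_post [ 0.516 -0.102  0.141] 0.9 [[204, 190]]
S carriage_post [ 0.565 -0.007  0.002] 0.71 [[240, 222]]
S lock_pin [ 0.452 -0.363  0.008] 0.76 [[120, 251]]
S pin_block [ 0.445 -0.364 -0.001] 0.64 [[119, 252]]
S pin_block [0.573 0.103 0.066] 0.42 [[268, 194]]
S switch_box [0.314 0.242 0.001] 0.75 [[250, 167]]
S switch_box [0.44  0.508 0.001] 0.57 [[319, 157]]
S switch_box [0.46 0.37 0.  ] 0.55 [[299, 170]]
S test_switch_tip [0.423 0.522 0.082] 0.57 [[319, 137]]
S test_switch_tip [0.286 0.252 0.115] 0.55 [[247, 138]]
S test_switch_tip [0.432 0.382 0.114] 0.51 [[297, 141]]
T console [ 0.57  -0.005  0.003] 0.64 [[276, 186]]
T console [0.461 0.365 0.   ] 0.22 [[165, 217]]
T clevis [0.57  0.093 0.06 ] 0.77 [[246, 183]]
T clevis [0.551 0.033 0.094] 0.69 [[265, 187]]
T clevis_mouth [0.545 0.102 0.107] 0.74 [[243, 188]]
T carriage_hole [0.55  0.034 0.093] 0.71 [[264, 187]]
T carriage_post [ 0.514 -0.098  0.142] 0.83 [[309, 197]]
T carriage_post [ 0.445 -0.356  0.008] 0.25 [[383, 224]]
T lock_pin [ 0.446 -0.355  0.009] 0.62 [[383, 224]]
T lock_pin [ 0.418 -0.268  0.001] 0.4 [[356, 232]]
T pin_block [ 0.744  0.295 -0.   ] 0.72 [[189, 136]]
T pin_block [ 0.447 -0.358 -0.004] 0.7 [[382, 224]]
T switch_box [ 0.444  0.509 -0.   ] 0.97 [[122, 222]]
T switch_box [ 0.313  0.245 -0.   ] 0.83 [[199, 263]]
T switch_box [0.46  0.368 0.   ] 0.55 [[164, 218]]
T test_switch_tip [0.422 0.521 0.077] 0.6 [[109, 227]]
T test_switch_tip [0.286 0.25  0.111] 0.54 [[192, 274]]
T test_switch_tip [0.432 0.382 0.116] 0.45 [[150, 224]]
[ 0.17698546 -0.49426977  0.29222374] [3.14153166e+00 1.74171361e-05 3.43790755e-01] 1.0
```

```bash
python3 -c "
import cv2,numpy as np
cv2.imwrite('pics/st.png',cv2.resize(np.vstack([cv2.imread('pics/s.png'),cv2.imread('pics/t.png')]),(400,600),interpolation=3))"
```

```text
(no output)
```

View pics/s.png

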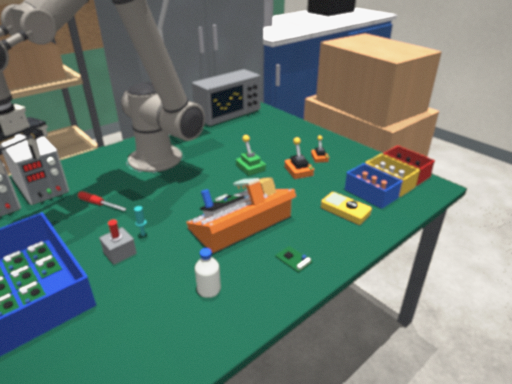

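View pics/t.png

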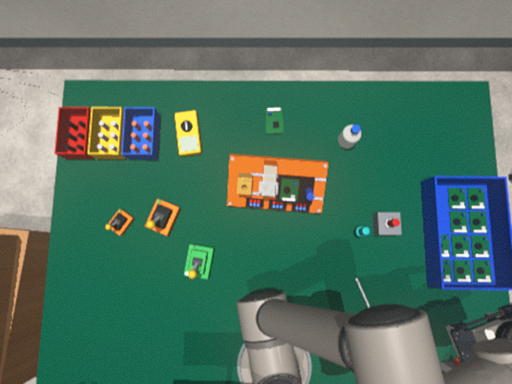

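The scene picture shows the console at (240,215), the red pin in the grey block at (115,240) and a turquoise look-alike at (140,222). Switches are green at (250,160), large orange at (299,165) and small orange at (319,155). The large orange box fits switch_box and the red-handled pin fits lock_pin. I'll confirm both in one crop.

Run:
```python
from h import *
S=cv2.imread("pics/s.png");T=cv2.imread("pics/t.png")
f=lambda im,x,y,w,h:cv2.resize(im[y:y+h,x:x+w],(400,300),interpolation=cv2.INTER_CUBIC)
cv2.imwrite("pics/crop.png",np.vstack([np.hstack([f(S,230,125,112,84),f(T,90,180,144,108)]),np.hstack([f(S,80,180,112,84),f(T,220,140,120,90)])]))
print([n for n in globals() if 'over' in n])
acc={}
for i in range(4):
  for cn in("scene","top"):
    c=read_camera(cn)
    for q,g in dict(console=(.565,-.005,0),clevis=(.573,.1,.064),clevis_mouth=(.547,.1,.11),carriage_hole=(.55,.036,.097),carriage_post=(.515,-.1,.141),lock_pin=(.447,-.358,.006),pin_block=(.447,-.358,0),switch_box=(.46,.368,0),test_switch_tip=(.432,.382,.115)).items():
      for d in mark_of(c,q):
        if np.linalg.norm(np.subtract(d["point"],g))<.025: acc.setdefault(q,[]).append(d["point"])
for q,v in acc.items(): print(q,len(v),np.median(v,0).round(4),np.std(v,0).round(4))
```

```text
['finger_overhang']
console 8 [ 0.5658 -0.0064  0.0027] [0.0022 0.0013 0.0014]
clevis 8 [0.5713 0.0972 0.0641] [0.0035 0.0035 0.0023]
clevis_mouth 8 [0.5474 0.0997 0.1096] [0.0023 0.0019 0.0018]
carriage_hole 7 [0.55   0.0335 0.0977] [0.0012 0.0017 0.0029]
carriage_post 8 [ 0.515  -0.1004  0.1392] [0.0017 0.0019 0.0026]
lock_pin 8 [ 0.4468 -0.3604  0.0091] [0.0019 0.0023 0.0008]
pin_block 8 [ 0.4471 -0.3609 -0.001 ] [0.0016 0.0025 0.0018]
switch_box 8 [4.608e-01 3.678e-01 2.000e-04] [0.0017 0.0015 0.0011]
test_switch_tip 7 [0.4309 0.3826 0.114 ] [0.0021 0.0004 0.0017]
```

View pics/crop.png

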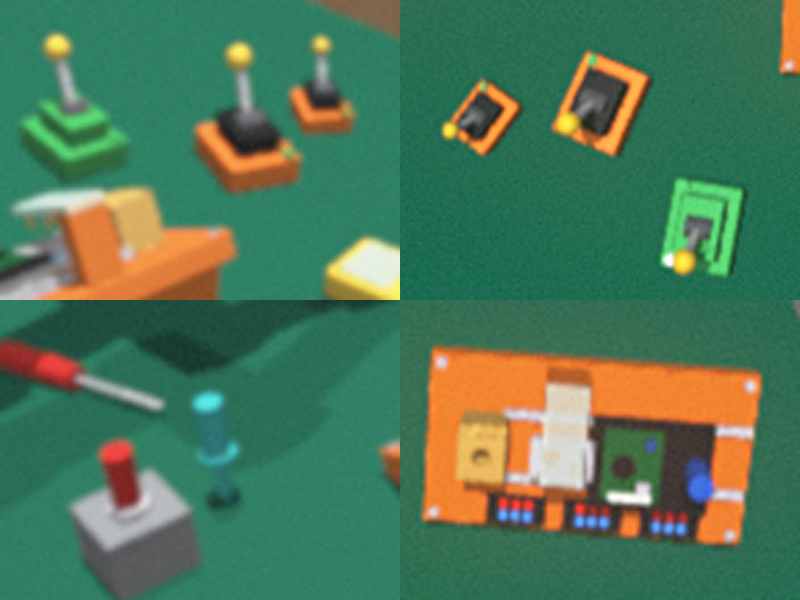

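Run:
```python
from h import *
c=read_camera("top");K=c["K"];Rm=cv2.Rodrigues(np.array(c["rvec"]))[0];t=np.array(c["tvec"]).ravel()
def bp(u,v,z):
    d=Rm.T@np.linalg.inv(K)@[u,v,1];o=-Rm.T@t;return o+d*(z-o[2])/d[2]
b=[bp(232.3,158.6,.1),bp(325,165.5,.1)];f=[bp(229.9,203.3,.03),bp(319,210.8,.03)]
print(np.round(b+f,4))
for p in(b,f):
    d=p[0]-p[1];print(np.degrees(np.arctan2(-d[0],d[1])))
# box edges: long/short edges of switch box, crop scale 400/144
q=lambda x,y,z:bp(90+(x-400)/2.778,180+y/2.778,z)
e=[q(589,52,.03),q(649,74,.03),q(613,154,.03),q(553,132,.03)]
print(np.round(e,4),np.mean(e,0))
d=(e[0]+e[1]-e[2]-e[3])/2;print(np.degrees(np.arctan2(d[1],d[0])),np.linalg.norm(d))
print(finger_overhang, observe()["time"])
c=read_camera("wrist");Rm=cv2.Rodrigues(np.array(c["rvec"]))[0];s=observe()
Rt=R.from_euler("xyz",s["tool_rot"]).as_matrix();print("cam in tool",Rt.T@(-Rm.T@np.array(c["tvec"]).ravel()-s["tool_pos"]),(Rt.T@Rm.T).round(2))
```

```text
[[ 0.6401  0.1363  0.1   ]
 [ 0.6202 -0.154   0.1   ]
 [ 0.5065  0.1458  0.03  ]
 [ 0.4848 -0.1446  0.03  ]]
-3.9251970623572885
-4.269881788280134
[[0.5194 0.3829 0.03  ]
 [0.4939 0.3105 0.03  ]
 [0.3998 0.3489 0.03  ]
 [0.4246 0.4206 0.03  ]] [0.45942077 0.36572699 0.03      ]
-21.92335008596001 0.10181574428546843
0.0655 5.05
cam in tool [ 0.06819447  0.00065822 -0.09249176] [[-0.   -0.97 -0.26]
 [ 1.   -0.    0.  ]
 [-0.   -0.26  0.97]]
```

Confirmed: the large orange box, about (0.46, 0.367), is the switch box, and the red-handled pin sits in the grey block. Next I go to a pre-grasp over the blue post.

```bash
cat >> h.py <<'E'
psi=np.radians(-4.2)
ex=np.array([np.cos(psi),np.sin(psi),0]);ey=np.array([-np.sin(psi),np.cos(psi),0])
a=np.radians(28);n=-np.sin(a)*ex+np.array([0,0,np.cos(a)])
u=np.cos(a)*ex+np.array([0,0,np.sin(a)])
RT=np.c_[np.cross(u,-n),u,-n]           # tilted tool: fingers close along the slope
def down(yaw): return R.from_euler("xyz",[np.pi,0,yaw]).as_matrix()
def plan(p,Rg):
    s=observe();R0=R.from_euler("xyz",s["tool_rot"]).as_matrix()
    print("shift mm",(R0.T@(np.array(p)-s["tool_pos"])*1000).round(1),"rot deg",np.degrees(R.from_matrix(R0.T@Rg).as_rotvec()).round(2))
    return s
def look(q,g,cams=("wrist",),k=2,r=.03):
    v=[]
    for i in range(k):
        for cn in cams:
            v+=[d["point"] for d in mark_of(read_camera(cn),q) if np.linalg.norm(np.subtract(d["point"],g))<r]
    print(q,len(v),np.round(v,4).tolist());return np.mean(v,0) if v else None
E
python3 - <<'E'
from h import *
plan(np.array([.515,-.1,.139])+.105*n,RT);print(n,ey)
E
```

```text
shift mm [ 406.1 -277.3   60.5] rot deg [-24.79  16.14 -64.72]
[-0.46821079  0.03438325  0.88294759] [0.0732382  0.99731448 0.        ]
```

>>> arm_command(series=[{"x":200,"y":-137,"z":0,"rx":-12,"ry":8,"rz":-32},{"x":200,"y":-137,"z":0,"rx":-12,"ry":8,"rz":-32},{"x":200,"y":-137,"z":0,"rx":-12,"ry":8,"rz":-32},{"x":200,"y":-137,"z":0,"rx":-12,"ry":8,"rz":-32},{"x":200,"y":-137,"z":0,"rx":-12,"ry":8,"rz":-32},{"x":406,"y":-277.5,"z":60.5,"rx":-24.8,"ry":16.1,"rz":-64.7},{"x":406,"y":-277.5,"z":60.5,"rx":-24.8,"ry":16.1,"rz":-64.7},{"x":406,"y":-277.5,"z":60.5,"rx":-24.8,"ry":16.1,"rz":-64.7},{"x":406,"y":-277.5,"z":60.5,"rx":-24.8,"ry":16.1,"rz":-64.7},{"x":406,"y":-277.5,"z":60.5,"rx":-24.8,"ry":16.1,"rz":-64.7},{"x":406,"y":-277.5,"z":60.5,"rx":-24.8,"ry":16.1,"rz":-64.7},{"x":406,"y":-277.5,"z":60.5,"rx":-24.8,"ry":16.1,"rz":-64.7},{"x":406,"y":-277.5,"z":60.5,"rx":-24.8,"ry":16.1,"rz":-64.7},{"x":406,"y":-277.5,"z":60.5,"rx":-24.8,"ry":16.1,"rz":-64.7}], hand=70)

```text
time: 6.5
tool_pos: [0.4655, -0.0976, 0.2322]
tool_rot: [2.652, 0.001, 1.495]
contact_force: [-0.0, -0.6, -0.0]
opening: 0.07
grip_force: 0.0
```

Run:
```python
from h import *
c=read_camera("wrist");cv2.imwrite("pics/w1.png",c["pixels"])
g=look("carriage_post",(.515,-.1,.139),k=3)
look("carriage_hole",(.55,.0335,.0977),k=2)
look("clevis_mouth",(.547,.099,.109),k=2)
s=plan(g-.014*n+.047*n,RT);print(s["tool_pos"],s["tool_rot"],s["time"],s["qpos"],proj(c,[g]))
```

```text
carriage_post 3 [[0.5121, -0.101, 0.1391], [0.5184, -0.101, 0.138], [0.5168, -0.0973, 0.1406]]
carriage_hole 0 []
clevis_mouth 0 []
shift mm [ 0.1  0.9 72.2] rot deg [-0.02  0.03 -0.  ]
[ 0.46571158 -0.09610101  0.23170352] [2.65319619e+00 4.83704281e-04 1.49718087e+00] 7.25 [-0.46091613  0.15392072  2.0727838   0.38626345  0.48856242 -0.69071656] [[253, 210]]
```

View pics/w1.png

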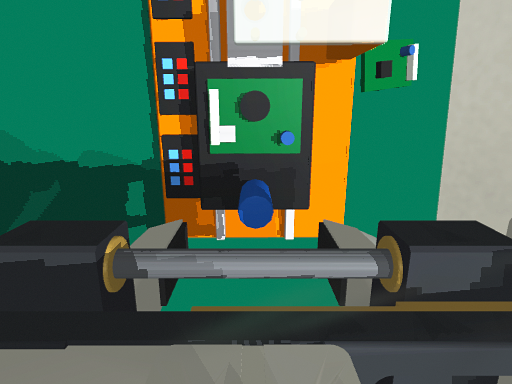

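The post is centred between the fingers at (256,205). I go down, grip it and slide.

>>> arm_command(series=[{"z":40},{"z":71},{"z":71},{"z":71}])

```text
invalid input
```

>>> arm_command(series=[{"z":0},{"z":0},{"z":0},{"z":0},{"z":0},{"z":0}], hand=15, squeeze=20)

```text
invalid input
```

>>> arm_command(series=[{"x":10},{"x":20},{"x":30},{"x":40},{"x":50},{"x":56},{"x":56}])

```text
invalid input
```

>>> arm_command(series=[{"x":2},{"x":4},{"x":6},{"x":6}])

```text
invalid input
```

>>> arm_command(series=[{"x":0,"y":0,"z":40,"rx":0,"ry":0,"rz":0},{"x":0,"y":0,"z":71,"rx":0,"ry":0,"rz":0},{"x":0,"y":0,"z":71,"rx":0,"ry":0,"rz":0},{"x":0,"y":0,"z":71,"rx":0,"ry":0,"rz":0}], hand=70, squeeze=20)

```text
time: 7.65
tool_pos: [0.4986, -0.0984, 0.1688]
tool_rot: [2.655, -0.0, 1.497]
contact_force: [0.4, 0.7, 0.9]
opening: 0.07
grip_force: 0.0
```

>>> arm_command(series=[{"x":0,"y":0,"z":0,"rx":0,"ry":0,"rz":0},{"x":0,"y":0,"z":0,"rx":0,"ry":0,"rz":0},{"x":0,"y":0,"z":0,"rx":0,"ry":0,"rz":0},{"x":0,"y":0,"z":0,"rx":0,"ry":0,"rz":0},{"x":0,"y":0,"z":0,"rx":0,"ry":0,"rz":0},{"x":0,"y":0,"z":0,"rx":0,"ry":0,"rz":0}], hand=15, squeeze=20)

```text
time: 8.25
tool_pos: [0.4992, -0.0988, 0.1694]
tool_rot: [2.652, 0.001, 1.497]
contact_force: [16.0, 3.0, 2.6]
opening: 0.0269
grip_force: 7.4
```

>>> arm_command(series=[{"x":10,"y":0,"z":0,"rx":0,"ry":0,"rz":0},{"x":20,"y":0,"z":0,"rx":0,"ry":0,"rz":0},{"x":30,"y":0,"z":0,"rx":0,"ry":0,"rz":0},{"x":40,"y":0,"z":0,"rx":0,"ry":0,"rz":0},{"x":50,"y":0,"z":0,"rx":0,"ry":0,"rz":0},{"x":56,"y":0,"z":0,"rx":0,"ry":0,"rz":0},{"x":56,"y":0,"z":0,"rx":0,"ry":0,"rz":0}])

```text
time: 8.95
tool_pos: [0.5046, -0.0428, 0.1703]
tool_rot: [2.653, 0.0, 1.498]
contact_force: [8.5, 2.3, -5.0]
opening: 0.0233
grip_force: 20.0
```

>>> arm_command(series=[{"x":2,"y":0,"z":0,"rx":0,"ry":0,"rz":0},{"x":4,"y":0,"z":0,"rx":0,"ry":0,"rz":0},{"x":6,"y":0,"z":0,"rx":0,"ry":0,"rz":0},{"x":6,"y":0,"z":0,"rx":0,"ry":0,"rz":0}])

```text
time: 9.35
tool_pos: [0.5051, -0.0376, 0.1704]
tool_rot: [2.655, -0.0, 1.497]
contact_force: [10.9, -0.2, -11.0]
opening: 0.0235
grip_force: 20.0
```

>>> arm_command(series=[{"x":2,"y":0,"z":0,"rx":0,"ry":0,"rz":0},{"x":4,"y":0,"z":0,"rx":0,"ry":0,"rz":0},{"x":4,"y":0,"z":0,"rx":0,"ry":0,"rz":0}])

```text
time: 9.65
tool_pos: [0.5054, -0.0337, 0.1705]
tool_rot: [2.656, -0.001, 1.497]
contact_force: [12.8, -0.1, -13.9]
opening: 0.0234
grip_force: 20.0
```

>>> arm_command(series=[{"x":2,"y":0,"z":0,"rx":0,"ry":0,"rz":0},{"x":4,"y":0,"z":0,"rx":0,"ry":0,"rz":0},{"x":4,"y":0,"z":0,"rx":0,"ry":0,"rz":0}])

```text
time: 9.95
tool_pos: [0.5055, -0.0315, 0.1707]
tool_rot: [2.657, 0.001, 1.496]
contact_force: [7.6, -17.0, -14.4]
opening: 0.0236
grip_force: 20.0
```

>>> arm_command(series=[{"x":2,"y":0,"z":0,"rx":0,"ry":0,"rz":0},{"x":2,"y":0,"z":0,"rx":0,"ry":0,"rz":0}])

```text
time: 10.15
tool_pos: [0.5055, -0.0299, 0.1709]
tool_rot: [2.657, 0.001, 1.495]
contact_force: [4.6, -20.4, -9.7]
opening: 0.0237
grip_force: 20.0
```

>>> arm_command(series=[{"x":-2,"y":0,"z":0,"rx":0,"ry":0,"rz":0},{"x":-3,"y":0,"z":0,"rx":0,"ry":0,"rz":0}])

```text
time: 10.35
tool_pos: [0.5054, -0.031, 0.1709]
tool_rot: [2.656, -0.001, 1.497]
contact_force: [8.7, 1.2, -9.9]
opening: 0.0233
grip_force: 20.0
```

>>> arm_command(series=[{"x":0,"y":0,"z":0,"rx":0,"ry":0,"rz":0},{"x":0,"y":0,"z":0,"rx":0,"ry":0,"rz":0},{"x":0,"y":0,"z":0,"rx":0,"ry":0,"rz":0},{"x":0,"y":0,"z":-40,"rx":0,"ry":0,"rz":0},{"x":0,"y":0,"z":-80,"rx":0,"ry":0,"rz":0},{"x":40,"y":0,"z":-100,"rx":0,"ry":0,"rz":0},{"x":80,"y":0,"z":-100,"rx":0,"ry":0,"rz":0},{"x":80,"y":0,"z":-100,"rx":0,"ry":0,"rz":0},{"x":80,"y":0,"z":-100,"rx":0,"ry":0,"rz":0}], hand=70)

```text
time: 11.25
tool_pos: [0.4638, 0.0537, 0.26]
tool_rot: [2.656, -0.0, 1.501]
contact_force: [0.4, -0.1, -1.1]
opening: 0.0699
grip_force: 0.0
```

Run:
```python
from h import *
c=read_camera("wrist");cv2.imwrite("pics/w2.png",c["pixels"])
for q,g in (("carriage_post",(.52,-.035,.139)),("carriage_hole",(.554,.1,.097)),("clevis_mouth",(.547,.099,.109)),("clevis",(.571,.097,.064))):
    g2=look(q,g,k=3)
    if g2 is not None: print(g2,proj(c,[g2]))
print(observe()["time"],observe()["tool_pos"])
```

```text
carriage_post 3 [[0.5212, -0.0354, 0.1379], [0.5185, -0.0324, 0.1379], [0.5197, -0.0375, 0.1386]]
[ 0.5198     -0.0351      0.13813333] [[250, 298]]
carriage_hole 3 [[0.5517, 0.0959, 0.0914], [0.5544, 0.0979, 0.0913], [0.5554, 0.0945, 0.0926]]
[0.55383333 0.0961     0.09176667] [[250, 129]]
clevis_mouth 3 [[0.548, 0.0978, 0.1136], [0.5491, 0.0984, 0.1102], [0.5492, 0.1012, 0.1097]]
[0.54876667 0.09913333 0.11116667] [[256, 128]]
clevis 3 [[0.5709, 0.0973, 0.0645], [0.5696, 0.0974, 0.0676], [0.5705, 0.0971, 0.067]]
[0.57033333 0.09726667 0.06636667] [[253, 125]]
12.5 [0.46409524 0.0527018  0.25990315]
```

View pics/w2.png

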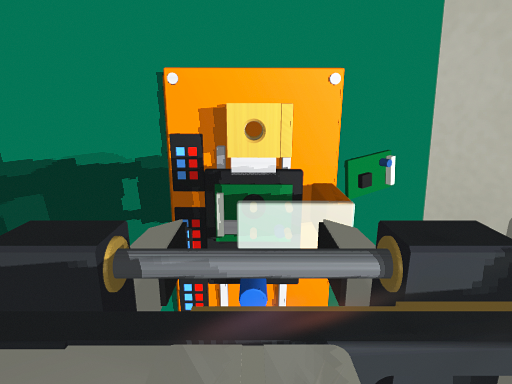

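Run:
```python
from h import *
c=read_camera("wrist");im=c["pixels"]
cr=im[90:180,205:315];cv2.imwrite("pics/w2c.png",cv2.resize(cr,None,fx=6,fy=6,interpolation=cv2.INTER_NEAREST))
sub=im[112:148,236:276].astype(int);m=(sub[...,2]<190).astype(np.uint8)
k,l,st,ce=cv2.connectedComponentsWithStats(m);i=l[18,19];print(st[i],ce[i]+[236,112])
uv=ce[i]+[236,112]
K=c["K"];Rm=cv2.Rodrigues(np.array(c["rvec"]))[0];o=-Rm.T@np.array(c["tvec"]).ravel();d=Rm.T@np.linalg.inv(K)@[*uv,1]
# plane through network mouth, normal n
M=np.array([.5482,.0985,.1098]);print(o+d*(n@(M-o))/(n@d))
```

```text
[  8   6  21  21 339] [254.07374631 128.31563422]
[0.54832914 0.09749139 0.10990776]
```

View pics/w2c.png

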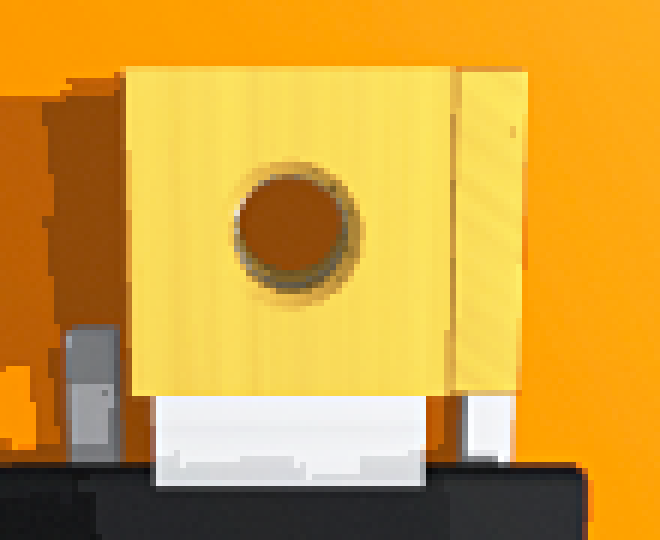

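Through the fork hole at (254,129) I see the orange deck, so the tongue hole is aligned and the carriage is home. Next is the pin.

Run:
```python
from h import *
plan([.447,-.3605,.25],down(psi+np.pi/2))
```

```text
shift mm [-413.4    7.2   14.6] rot deg [27.79 -0.05  0.  ]
```

>>> arm_command(series=[{"x":-50,"y":0,"z":-20,"rx":6,"ry":0,"rz":0},{"x":-100,"y":0,"z":-20,"rx":12,"ry":0,"rz":0},{"x":-150,"y":2,"z":-10,"rx":18,"ry":0,"rz":0},{"x":-200,"y":4,"z":0,"rx":24,"ry":0,"rz":0},{"x":-250,"y":5,"z":5,"rx":27.8,"ry":0,"rz":0},{"x":-300,"y":6,"z":10,"rx":27.8,"ry":0,"rz":0},{"x":-350,"y":7,"z":14.6,"rx":27.8,"ry":0,"rz":0},{"x":-400,"y":7.2,"z":14.6,"rx":27.8,"ry":0,"rz":0},{"x":-413.4,"y":7.2,"z":14.6,"rx":27.8,"ry":0,"rz":0},{"x":-413.4,"y":7.2,"z":14.6,"rx":27.8,"ry":0,"rz":0},{"x":-413.4,"y":7.2,"z":14.6,"rx":27.8,"ry":0,"rz":0},{"x":-413.4,"y":7.2,"z":14.6,"rx":27.8,"ry":0,"rz":0}], hand=70)

```text
time: 13.75
tool_pos: [0.4472, -0.3592, 0.25]
tool_rot: [-3.141, -0.001, 1.499]
contact_force: [0.3, 0.2, 0.1]
opening: 0.0702
grip_force: 0.0
```

Run:
```python
from h import *
c=read_camera("wrist");cv2.imwrite("pics/w3.png",c["pixels"])
a1=look("lock_pin",(.447,-.3605,.009),k=3);a2=look("pin_block",(.447,-.3605,0),k=3)
hsv=cv2.cvtColor(c["pixels"],cv2.COLOR_BGR2HSV)
m=(((hsv[...,0]<8)|(hsv[...,0]>172))&(hsv[...,1]>150)&(hsv[...,2]>90)).astype(np.uint8)
k,l,st,ce=cv2.connectedComponentsWithStats(m)
for i in range(1,k):
    if st[i][4]>150: print(st[i],ce[i])
print(proj(c,[[.447,-.3605,.113],[.447,-.3605,.061]]))
s=plan([.447,-.3605,.141],down(psi+np.pi/2));print(s["time"],s["tool_pos"])
```

```text
lock_pin 3 [[0.4464, -0.356, 0.0052], [0.4468, -0.359, 0.0072], [0.4487, -0.3587, 0.0074]]
pin_block 3 [[0.4485, -0.3633, 0.0001], [0.4494, -0.3608, 0.0017], [0.4482, -0.3628, 0.0005]]
[235 175  30  42 995] [249.89045226 196.18592965]
[[252, 201], [252, 185]]
shift mm [ -0.  -0. 109.] rot deg [-0.01 -0.05  0.01]
14.4 [ 0.44700959 -0.36058186  0.24998817]
```

View pics/w3.png

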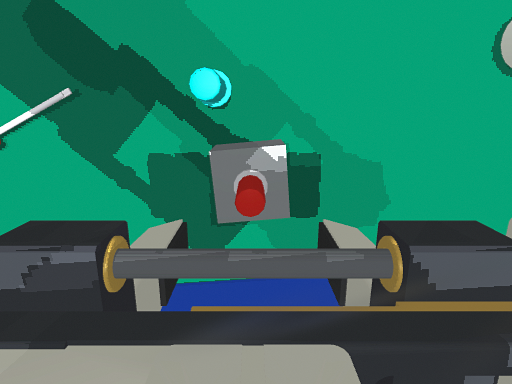

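The red pin's top is at (250,202), within about 1 mm of prediction; the turquoise one at (210,87) is clear. Going down and gripping.

>>> arm_command(series=[{"x":0,"y":0,"z":45,"rx":0,"ry":0,"rz":0},{"x":0,"y":0,"z":85,"rx":0,"ry":0,"rz":0},{"x":0,"y":0,"z":107,"rx":0,"ry":0,"rz":0},{"x":0,"y":0,"z":107,"rx":0,"ry":0,"rz":0},{"x":0,"y":0,"z":107,"rx":0,"ry":0,"rz":0}])

```text
time: 14.9
tool_pos: [0.4473, -0.3608, 0.1435]
tool_rot: [3.141, -0.001, 1.497]
contact_force: [0.8, 0.7, -0.5]
opening: 0.0701
grip_force: 0.0
```

>>> arm_command(series=[{"x":0,"y":0,"z":0,"rx":0,"ry":0,"rz":0},{"x":0,"y":0,"z":0,"rx":0,"ry":0,"rz":0},{"x":0,"y":0,"z":0,"rx":0,"ry":0,"rz":0},{"x":0,"y":0,"z":0,"rx":0,"ry":0,"rz":0},{"x":0,"y":0,"z":0,"rx":0,"ry":0,"rz":0},{"x":0,"y":0,"z":0,"rx":0,"ry":0,"rz":0},{"x":0,"y":0,"z":0,"rx":0,"ry":0,"rz":0},{"x":0,"y":0,"z":0,"rx":0,"ry":0,"rz":0}], hand=10, squeeze=35)

```text
time: 15.7
tool_pos: [0.4469, -0.3605, 0.143]
tool_rot: [-3.141, -0.001, 1.498]
contact_force: [0.1, 0.4, 0.8]
opening: 0.0238
grip_force: 35.0
```

>>> arm_command(series=[{"x":0,"y":0,"z":-30,"rx":0,"ry":0,"rz":0},{"x":0,"y":0,"z":-60,"rx":0,"ry":0,"rz":0},{"x":0,"y":0,"z":-90,"rx":0,"ry":0,"rz":0},{"x":0,"y":0,"z":-130,"rx":0,"ry":0,"rz":0},{"x":0,"y":0,"z":-130,"rx":0,"ry":0,"rz":0},{"x":0,"y":0,"z":-130,"rx":0,"ry":0,"rz":0}])

```text
time: 16.3
tool_pos: [0.4471, -0.3606, 0.2734]
tool_rot: [3.141, 0.0, 1.498]
contact_force: [0.4, -0.3, -2.5]
opening: 0.023
grip_force: 35.0
```

Run:
```python
from h import *
M=np.array([.5483,.0980,.1099]);s=plan(M+.162*n,RT);print(M+.162*n)
```

```text
shift mm [464.8  -8.7  20.4] rot deg [-2.795e+01  0.000e+00  1.000e-02]
[0.47244985 0.10357009 0.25293751]
```

>>> arm_command(series=[{"x":50,"y":-30,"z":-30,"rx":0,"ry":0,"rz":0},{"x":100,"y":-40,"z":-40,"rx":0,"ry":0,"rz":0},{"x":150,"y":-40,"z":-40,"rx":0,"ry":0,"rz":0},{"x":200,"y":-40,"z":-40,"rx":0,"ry":0,"rz":0},{"x":250,"y":-40,"z":-40,"rx":0,"ry":0,"rz":0},{"x":300,"y":-40,"z":-40,"rx":0,"ry":0,"rz":0},{"x":350,"y":-40,"z":-40,"rx":-7,"ry":0,"rz":0},{"x":400,"y":-40,"z":-40,"rx":-14,"ry":0,"rz":0},{"x":445,"y":-40,"z":-40,"rx":-21,"ry":0,"rz":0},{"x":464.8,"y":-40,"z":-40,"rx":-28,"ry":0,"rz":0},{"x":464.8,"y":-40,"z":-40,"rx":-28,"ry":0,"rz":0},{"x":464.8,"y":-25,"z":-10,"rx":-28,"ry":0,"rz":0},{"x":464.8,"y":-8.7,"z":20.4,"rx":-28,"ry":0,"rz":0},{"x":464.8,"y":-8.7,"z":20.4,"rx":-28,"ry":0,"rz":0},{"x":464.8,"y":-8.7,"z":20.4,"rx":-28,"ry":0,"rz":0},{"x":464.8,"y":-8.7,"z":20.4,"rx":-28,"ry":0,"rz":0}])

```text
time: 17.9
tool_pos: [0.4723, 0.1032, 0.2536]
tool_rot: [2.653, -0.001, 1.497]
contact_force: [-0.3, -0.5, -0.4]
opening: 0.0233
grip_force: 35.0
```

Run:
```python
from h import *
s=observe();p=s["tool_pos"];print(p,s["tool_rot"],s["time"],s["opening"])
Rt=R.from_euler("xyz",s["tool_rot"]).as_matrix();tip=p+.134*Rt[:,2];print("tip",tip)
M=np.array([.5483,.0980,.1099]);dl=M-tip;print("M-tip along ey,u,n",dl@ey,dl@u,dl@n)
look("lock_pin",tip,("scene","top","wrist"),k=2);look("clevis_mouth",M,("wrist","scene"),k=2)
c=read_camera("wrist");print(proj(c,[tip,M]));cv2.imwrite("pics/w4.png",c["pixels"][60:280,130:400])
```

```text
[0.4723453  0.10318204 0.25361005] [ 2.65286660e+00 -7.47668012e-04  1.49689877e+00] 17.9 0.02330569869322826
tip [0.53509333 0.09862535 0.13529724]
M-tip along ey,u,n 0.0003435577361197079 -0.00025335799679615176 -0.028629436708092294
lock_pin 4 [[0.5369, 0.0989, 0.1328], [0.5379, 0.0982, 0.1334], [0.5373, 0.1005, 0.1345], [0.5379, 0.0985, 0.1344]]
clevis_mouth 4 [[0.5486, 0.102, 0.1095], [0.5472, 0.0981, 0.1092], [0.5484, 0.0991, 0.1129], [0.5488, 0.0954, 0.1137]]
[[253, 201], [252, 191]]
```

View pics/w4.png

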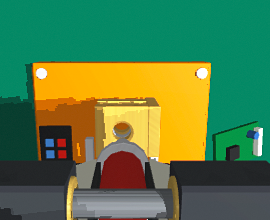

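Hole at (253,190), matching the prediction (252,191), and in line with the handle. Inserting in steps.

>>> arm_command(series=[{"x":0,"y":0,"z":15,"rx":0,"ry":0,"rz":0},{"x":0,"y":0,"z":25,"rx":0,"ry":0,"rz":0},{"x":0,"y":0,"z":32,"rx":0,"ry":0,"rz":0},{"x":0,"y":0,"z":37,"rx":0,"ry":0,"rz":0},{"x":0,"y":0,"z":40,"rx":0,"ry":0,"rz":0}])

```text
time: 19.45
tool_pos: [0.4912, 0.1022, 0.2172]
tool_rot: [2.654, -0.001, 1.498]
contact_force: [-0.6, 0.3, -0.8]
opening: 0.0228
grip_force: 35.0
```

>>> arm_command(series=[{"x":0,"y":0,"z":3,"rx":0,"ry":0,"rz":0},{"x":0,"y":0,"z":6,"rx":0,"ry":0,"rz":0},{"x":0,"y":0,"z":9,"rx":0,"ry":0,"rz":0}])

```text
time: 19.75
tool_pos: [0.4954, 0.102, 0.2097]
tool_rot: [2.653, -0.001, 1.498]
contact_force: [-0.1, -1.2, -0.7]
opening: 0.0233
grip_force: 35.0
```

No contact so far, and the tip is about 20 mm into the fork. Continuing.

>>> arm_command(series=[{"x":0,"y":0,"z":4,"rx":0,"ry":0,"rz":0},{"x":0,"y":0,"z":8,"rx":0,"ry":0,"rz":0},{"x":0,"y":0,"z":12,"rx":0,"ry":0,"rz":0},{"x":0,"y":0,"z":15,"rx":0,"ry":0,"rz":0}])

```text
time: 20.15
tool_pos: [0.5024, 0.1014, 0.196]
tool_rot: [2.653, -0.001, 1.498]
contact_force: [-0.2, 0.4, -1.9]
opening: 0.0235
grip_force: 35.0
```

>>> arm_command(series=[{"x":0,"y":0,"z":3,"rx":0,"ry":0,"rz":0},{"x":0,"y":0,"z":6,"rx":0,"ry":0,"rz":0},{"x":0,"y":0,"z":8,"rx":0,"ry":0,"rz":0}])

```text
time: 20.45
tool_pos: [0.5061, 0.1012, 0.1891]
tool_rot: [2.653, -0.001, 1.498]
contact_force: [-0.0, 0.1, -0.6]
opening: 0.0236
grip_force: 35.0
```

>>> arm_command(series=[{"x":0,"y":0,"z":1,"rx":0,"ry":0,"rz":0},{"x":0,"y":0,"z":2,"rx":0,"ry":0,"rz":0},{"x":0,"y":0,"z":3,"rx":0,"ry":0,"rz":0}])

```text
time: 20.75
tool_pos: [0.5072, 0.1011, 0.1872]
tool_rot: [2.653, -0.001, 1.498]
contact_force: [-14.7, 0.2, 18.1]
opening: 0.0236
grip_force: 35.0
```

>>> arm_command(series=[{"x":0,"y":0,"z":1,"rx":0,"ry":0,"rz":0},{"x":0,"y":0,"z":2,"rx":0,"ry":0,"rz":0}])

```text
time: 20.95
tool_pos: [0.5073, 0.1012, 0.1871]
tool_rot: [2.652, -0.001, 1.498]
contact_force: [-30.4, -0.4, 39.6]
opening: 0.0237
grip_force: 35.0
```

The collar is seated: a hard stop at the expected depth. Easing off, releasing and retracting.

>>> arm_command(series=[{"x":0,"y":0,"z":-3,"rx":0,"ry":0,"rz":0},{"x":0,"y":0,"z":-3,"rx":0,"ry":0,"rz":0}])

```text
time: 21.15
tool_pos: [0.507, 0.1012, 0.1883]
tool_rot: [2.652, -0.001, 1.498]
contact_force: [0.5, -0.2, -1.9]
opening: 0.0237
grip_force: 35.0
```

>>> arm_command(series=[{"x":0,"y":0,"z":0,"rx":0,"ry":0,"rz":0},{"x":0,"y":0,"z":0,"rx":0,"ry":0,"rz":0},{"x":0,"y":0,"z":0,"rx":0,"ry":0,"rz":0},{"x":0,"y":0,"z":-20,"rx":0,"ry":0,"rz":0},{"x":0,"y":0,"z":-60,"rx":0,"ry":0,"rz":0},{"x":-20,"y":0,"z":-100,"rx":0,"ry":0,"rz":0},{"x":-50,"y":0,"z":-100,"rx":0,"ry":0,"rz":0},{"x":-50,"y":0,"z":-100,"rx":0,"ry":0,"rz":0},{"x":-50,"y":0,"z":-100,"rx":0,"ry":0,"rz":0}], hand=70)

```text
time: 22.05
tool_pos: [0.4565, 0.0541, 0.2759]
tool_rot: [2.653, -0.001, 1.496]
contact_force: [-0.5, -0.1, 0.1]
opening: 0.0702
grip_force: 0.0
```

Run:
```python
from h import *
c=read_camera("wrist");S=read_camera("scene")
f=lambda im,x,y,w,h:cv2.resize(im[y:y+h,x:x+w],(400,300),interpolation=cv2.INTER_CUBIC)
cv2.imwrite("pics/w5.png",np.hstack([f(c["pixels"],150,40,240,180),f(S["pixels"],180,140,132,99)]))
M=np.array([.5483,.0980,.1099]);look("lock_pin",M-.046*n,("wrist","scene"),k=2);print("expect",M-.046*n)
Pt=np.array([.4608,.3678]);tip=look("test_switch_tip",(.431,.382,.114),("scene","top"),k=2)
s=observe();print(s["time"],s["tool_pos"],s["tool_rot"],s["qpos"])
```

```text
lock_pin 2 [[0.5711, 0.0973, 0.0694], [0.5707, 0.0968, 0.067]]
expect [0.5698377  0.09641837 0.06928441]
test_switch_tip 4 [[0.4312, 0.3835, 0.1137], [0.4301, 0.3804, 0.1162], [0.4289, 0.3829, 0.1159], [0.4329, 0.3779, 0.1158]]
22.95 [0.45649866 0.05458822 0.2759226 ] [ 2.65291718e+00 -7.86799369e-04  1.49758534e+00] [-0.03951838  0.05811864  2.03377415 -0.02840392  0.56142068  0.05416633]
```

View pics/w5.png

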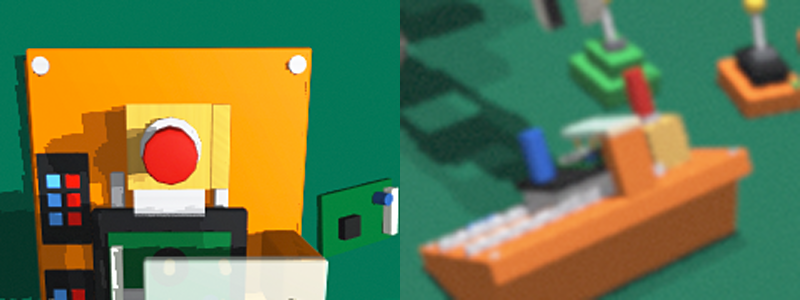

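The pin is seated: the wrist view shows the collar flat on the fork, and the estimated tip matches home within 2 mm. Next is the switch, pushed with closed fingers.

Run:
```python
from h import *
th=np.radians(-24);d=np.array([np.cos(th),np.sin(th),0]);P=np.array([.4605,.367,0])
plan(P-.074*d+[0,0,.24],down(th+np.pi))
```

```text
shift mm [336.9 -95.1  -9.6] rot deg [ 24.41  17.09 -68.73]
```

>>> arm_command(series=[{"x":40,"y":-12,"z":-10,"rx":3,"ry":2,"rz":-8},{"x":80,"y":-24,"z":-10,"rx":6,"ry":4,"rz":-16},{"x":120,"y":-36,"z":-10,"rx":9,"ry":6,"rz":-24},{"x":160,"y":-47,"z":-10,"rx":12,"ry":8.5,"rz":-34},{"x":200,"y":-58,"z":-10,"rx":15,"ry":10.5,"rz":-42},{"x":240,"y":-70,"z":-10,"rx":18,"ry":12.5,"rz":-50},{"x":280,"y":-80,"z":-10,"rx":21,"ry":15,"rz":-60},{"x":336.9,"y":-95.1,"z":-9.6,"rx":24.4,"ry":17.1,"rz":-68.7},{"x":336.9,"y":-95.1,"z":-9.6,"rx":24.4,"ry":17.1,"rz":-68.7},{"x":336.9,"y":-95.1,"z":-9.6,"rx":24.4,"ry":17.1,"rz":-68.7},{"x":336.9,"y":-95.1,"z":-9.6,"rx":24.4,"ry":17.1,"rz":-68.7},{"x":336.9,"y":-95.1,"z":-9.6,"rx":24.4,"ry":17.1,"rz":-68.7},{"x":336.9,"y":-95.1,"z":-9.6,"rx":24.4,"ry":17.1,"rz":-68.7}], hand=0, squeeze=10)

```text
time: 24.25
tool_pos: [0.3931, 0.3961, 0.2405]
tool_rot: [3.141, 0.0, 2.72]
contact_force: [-0.6, 0.0, -0.5]
opening: 0.0005
grip_force: 0.0
```

Run:
```python
from h import *
g=look("test_switch_tip",(.431,.382,.114),("scene","top"),k=2)
b=look("switch_box",(.4605,.367,0),("scene","top"),k=2)
th=np.radians(-24);d=np.array([np.cos(th),np.sin(th),0]);P=np.array([.4605,.367,0])
s=plan(P-.074*d+[0,0,.1605],down(th+np.pi));print(s["time"],s["tool_pos"],s["opening"],s["contact_force"],s["tool_rot"])
```

```text
test_switch_tip 4 [[0.4303, 0.3783, 0.1126], [0.433, 0.3824, 0.1158], [0.4293, 0.3799, 0.114], [0.4311, 0.3818, 0.1171]]
switch_box 4 [[0.4614, 0.3686, 0.0018], [0.4614, 0.3703, 0.0018], [0.4574, 0.3715, 0.0023], [0.4622, 0.3684, -0.0003]]
shift mm [-0.1 -0.  79.5] rot deg [ 0.01 -0.01 -0.02]
25.05 [0.39285541 0.39713022 0.239964  ] 0.0003926907232348007 [ 0.63138788 -0.43093422 -0.3639592 ] [ 3.14140866e+00 -1.51361671e-04  2.72234619e+00]
```

Go down beside the ball, then push along -x of the tool (+x of the box).

>>> arm_command(series=[{"x":0,"y":0,"z":40,"rx":0,"ry":0,"rz":0},{"x":0,"y":0,"z":79,"rx":0,"ry":0,"rz":0},{"x":0,"y":0,"z":79,"rx":0,"ry":0,"rz":0},{"x":0,"y":0,"z":79,"rx":0,"ry":0,"rz":0}])

```text
time: 25.45
tool_pos: [0.393, 0.3972, 0.1614]
tool_rot: [-3.141, -0.001, 2.722]
contact_force: [0.1, 0.1, 1.0]
opening: 0.0008
grip_force: 0.0
```

>>> arm_command(series=[{"x":-8,"y":0,"z":0,"rx":0,"ry":0,"rz":0},{"x":-16,"y":0,"z":0,"rx":0,"ry":0,"rz":0},{"x":-24,"y":0,"z":0,"rx":0,"ry":0,"rz":0},{"x":-32,"y":0,"z":0,"rx":0,"ry":0,"rz":0},{"x":-40,"y":0,"z":0,"rx":0,"ry":0,"rz":0},{"x":-48,"y":0,"z":0,"rx":0,"ry":0,"rz":0},{"x":-56,"y":0,"z":0,"rx":0,"ry":0,"rz":0},{"x":-64,"y":0,"z":0,"rx":0,"ry":0,"rz":0},{"x":-70,"y":0,"z":0,"rx":0,"ry":0,"rz":0},{"x":-74,"y":0,"z":0,"rx":0,"ry":0,"rz":0}])

```text
time: 26.45
tool_pos: [0.4609, 0.3666, 0.1607]
tool_rot: [-3.141, -0.001, 2.722]
contact_force: [-1.3, 0.9, -1.5]
opening: 0.0003
grip_force: 0.6
```

>>> arm_command(series=[{"x":-2,"y":0,"z":0,"rx":0,"ry":0,"rz":0},{"x":-4,"y":0,"z":0,"rx":0,"ry":0,"rz":0},{"x":-6,"y":0,"z":0,"rx":0,"ry":0,"rz":0}])

```text
time: 26.75
tool_pos: [0.4658, 0.3646, 0.1609]
tool_rot: [-3.142, -0.0, 2.723]
contact_force: [-0.4, 1.6, -0.2]
opening: 0.0004
grip_force: 0.5
```

>>> arm_command(series=[{"x":-2,"y":0,"z":0,"rx":0,"ry":0,"rz":0},{"x":-4,"y":0,"z":0,"rx":0,"ry":0,"rz":0}])

```text
time: 26.95
tool_pos: [0.4689, 0.3632, 0.1609]
tool_rot: [-3.141, -0.002, 2.722]
contact_force: [-6.5, 4.7, 1.3]
opening: 0.0004
grip_force: 3.6
```

>>> arm_command(series=[{"x":-2,"y":0,"z":0,"rx":0,"ry":0,"rz":0},{"x":-3,"y":0,"z":0,"rx":0,"ry":0,"rz":0}])

```text
time: 27.15
tool_pos: [0.4697, 0.3629, 0.1605]
tool_rot: [-3.141, -0.006, 2.722]
contact_force: [-12.5, 8.6, 2.4]
opening: 0.0002
grip_force: 7.1
```

The lever is on its end stop: force is rising and there is no more travel. Back off, lift and check.

>>> arm_command(series=[{"x":20,"y":0,"z":0,"rx":0,"ry":0,"rz":0},{"x":30,"y":0,"z":0,"rx":0,"ry":0,"rz":0},{"x":40,"y":0,"z":-40,"rx":0,"ry":0,"rz":0},{"x":50,"y":0,"z":-85,"rx":0,"ry":0,"rz":0},{"x":80,"y":0,"z":-120,"rx":0,"ry":0,"rz":0},{"x":80,"y":0,"z":-120,"rx":0,"ry":0,"rz":0},{"x":80,"y":0,"z":-120,"rx":0,"ry":0,"rz":0}])

```text
time: 27.85
tool_pos: [0.3987, 0.3947, 0.282]
tool_rot: [3.139, 0.002, 2.724]
contact_force: [0.0, 0.2, -0.2]
opening: 0.0003
grip_force: 0.0
```

Run:
```python
from h import *
S=read_camera("scene");T=read_camera("top")
f=lambda im,x,y,w,h:cv2.resize(im[y:y+h,x:x+w],(400,300),interpolation=cv2.INTER_CUBIC)
cv2.imwrite("pics/end.png",np.hstack([f(S["pixels"],180,120,160,120),f(T["pixels"],120,130,208,156)]))
look("test_switch_tip",(.491,.354,.113),("scene","top"),k=2);look("carriage_hole",(.554,.097,.096),("top","scene"))
M=np.array([.5483,.0980,.1099]);look("lock_pin",M-.046*n,("top","scene"),k=2);look("carriage_post",(.52,-.035,.139),("top","scene"))
s=observe();print(s["time"],s["contact_force"],s["tool_pos"])
```

```text
test_switch_tip 3 [[0.4924, 0.3576, 0.1126], [0.4925, 0.3564, 0.1131], [0.4909, 0.3584, 0.1135]]
carriage_hole 2 [[0.5511, 0.0979, 0.0944], [0.5516, 0.0967, 0.0939]]
lock_pin 2 [[0.5705, 0.0985, 0.0657], [0.5682, 0.0999, 0.0698]]
carriage_post 4 [[0.5197, -0.0328, 0.1409], [0.5231, -0.0395, 0.1385], [0.5201, -0.0315, 0.1415], [0.5182, -0.0387, 0.1413]]
29.55 [0.23766576 0.22462976 0.74418585] [0.39926183 0.39425805 0.28099521]
```

View pics/end.png

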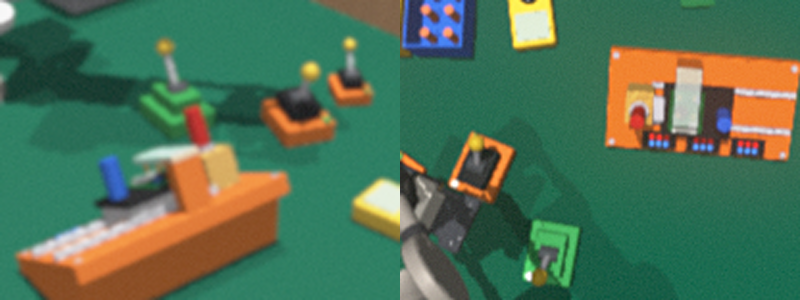

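The lever now leans to the far side, with its tip at (0.492, 0.357, 0.113). The pin is seated, the carriage is home and the arm is clear, so I'm handing in.

```bash
python3 -c "
from cell import *
print(hand_in())"
```

```text
the job is handed in; nothing more can be done
None
```

I handed the job in at about 30 s of the 67 s allowed: the carriage is home, the pin is fully seated and released, and the toggle is flipped to its other side; I never touched the spare board, multimeter or bottle, and the hand-in gave no verdict.

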